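Unload the housing die and wedge the pen gate shut

TASK

First switch the die's power off by sweeping a fingertip along the row of toggles on the switch box. Then lift every bearing housing out of the open die and stand each one flat on its flange inside the low pen, swing the pen's gate fully shut, and slide the wooden wedge thin end first under the gate from outside, tapping it in until it is jammed tight and holds the gate shut by itself. Leave the other things on the bench where they are.

Things in the scene. Friction and masses are not known exactly. Their poses are not given: they have to be found in the camera images.
- bank: grey metal switch box fixed to the bench, 236 x 56 mm, 40 mm high, with four black toggles in a row. Origin: centre of its underside; x along the row; z up. The toggles pivot on the top face (z = 40 mm) at x = -84, -28, 28 and 84 mm, y = 0
- toggle0 (a joint): toggle number 1 from the -x end of the switch box: a 12 mm thick round-ended black lever whose tip stands 51 mm from its pivot; swings about the box's y axis. 0 rad = on, leaning 0.35 rad toward the box's -x end; it grows as the lever is pushed toward +x, is upright at 0.35 and stops at 1.25 (leaning 0.9 rad to +x). Above 0.8 is off. It stays where left; about 1 N at the tip moves it
- toggle1 (a joint): toggle number 2 from the -x end of the switch box: a 12 mm thick round-ended black lever whose tip stands 51 mm from its pivot; swings about the box's y axis. 0 rad = on, leaning 0.35 rad toward the box's -x end; it grows as the lever is pushed toward +x, is upright at 0.35 and stops at 1.25 (leaning 0.9 rad to +x). Above 0.8 is off. It stays where left; about 1 N at the tip moves it
- toggle2 (a joint): toggle number 3 from the -x end of the switch box: a 12 mm thick round-ended black lever whose tip stands 51 mm from its pivot; swings about the box's y axis. 0 rad = on, leaning 0.35 rad toward the box's -x end; it grows as the lever is pushed toward +x, is upright at 0.35 and stops at 1.25 (leaning 0.9 rad to +x). Above 0.8 is off. It stays where left; about 1 N at the tip moves it
- toggle3 (a joint): toggle number 4 from the -x end of the switch box: a 12 mm thick round-ended black lever whose tip stands 51 mm from its pivot; swings about the box's y axis. 0 rad = on, leaning 0.35 rad toward the box's -x end; it grows as the lever is pushed toward +x, is upright at 0.35 and stops at 1.25 (leaning 0.9 rad to +x). Above 0.8 is off. It stays where left; about 1 N at the tip moves it
- die: dark steel die block fixed to the bench, 200 x 200 mm, 24 mm high, with four open square cavities 74 mm wide and 10 mm deep, centred at (x, y) = (+-48, +-48) mm. Origin: centre of its underside, z up
- housing0: aluminium bearing housing, 0.2 to 0.4 kg: square flange 70 x 70 mm, 10 mm thick, with a round boss 46 mm in diameter on it, 50 mm high in all. Origin: centre of the flange's underside, z up through the boss, x and y along the flange's sides. At the start it sits in a die cavity (any of the four may be absent)
- housing1: aluminium bearing housing, 0.2 to 0.4 kg: square flange 70 x 70 mm, 10 mm thick, with a round boss 46 mm in diameter on it, 50 mm high in all. Origin: centre of the flange's underside, z up through the boss, x and y along the flange's sides. At the start it sits in a die cavity (any of the four may be absent)
- housing2: aluminium bearing housing, 0.2 to 0.4 kg: square flange 70 x 70 mm, 10 mm thick, with a round boss 46 mm in diameter on it, 50 mm high in all. Origin: centre of the flange's underside, z up through the boss, x and y along the flange's sides. At the start it sits in a die cavity (any of the four may be absent)
- housing3: aluminium bearing housing, 0.2 to 0.4 kg: square flange 70 x 70 mm, 10 mm thick, with a round boss 46 mm in diameter on it, 50 mm high in all. Origin: centre of the flange's underside, z up through the boss, x and y along the flange's sides. At the start it sits in a die cavity (any of the four may be absent)
- pen: pen fixed to the bench for finished housings: three low grey steel walls 45 mm high and a gate on the -x side (towards the robot); no floor but the bench. Clear inside 180 mm in x, 260 mm in y. Origin: centre of the pen at bench height, z up; inside is x from -90 to 90, y from -130 to 130 mm. The gate's two posts are 88 mm high, at x = -96, y = +-142 mm
- gate (a joint): plywood gate panel of the pen, 256 mm wide, 12 mm thick, from 22 to 82 mm above the bench, on an upright hinge at x = -96, y = +135 mm of the pen. 0 rad = shut (a hard stop), lying along the pen's y from the hinge; it grows to 1.6 as it swings outward, towards the pen's -x. Stays where left; about 1 N at mid panel moves it
- gate_hinge (a point): point on the gate's hinge axis, at mid height of the panel (52 mm up). Turns with the gate: -y runs along the panel to its free edge (262 mm away), x is the panel's normal, pointing into the pen when shut
- gate_edge (a point): middle of the lower edge of the gate's outer face, 22 mm above the bench, 134 mm from the hinge; axes as gate_hinge
- wedge: wooden wedge, 130 mm long (x), 36 mm wide (y), 0.12 kg, lying flat on the bench. Thin end at x = +65 mm is 14 mm high; its top slopes up evenly to 32 mm at x = -25 mm; from x = -65 to -25 mm it is a grip block 60 mm high. Origin: centre of its underside, x toward the thin end, z up. It fits tight under the shut gate when the thin end is about 40 mm inside the gate's outer face; pushes of 10 to 20 N on it jam it there, and it then holds by friction
- wedge_tip (a point): middle of the lower edge of the wedge's thin end, axes as the wedge
- stack_a: bystander: wrapped stack of steel rings, 60 mm across, 100 mm high, near the switch box's far end; origin centre of underside
- stack_b: bystander: the same kind of stack, behind the die
- loose_ring: bystander: single steel ring, 60 mm across, 16 mm high, behind the gap between die and pen; origin centre of underside
- driver: bystander: screwdriver lying beside the pen; origin at its middle
Not all that is in view belongs to the job. Leave any turquoise look-alike of the housing1 alone. Leave any green look-alike of the housing3 alone.

How it is judged:
By the outcome, as a careful person would: the job done as asked, in the order asked, and still so for the second after the job is handed in, with the robot touching nothing.
Of housing0, housing1, housing2, housing3 only 2 to 4 are there at a start; the rules pass over those that are not, and their reading is None.
At some moment in a run one of wedge may be knocked a few centimetres aside while the robot is not near it.
Once in a run the grip may slacken for a moment while it holds something.
It also fails if it takes over 210 s, if anything falls off the work surface, if the arm or the gripper's body presses on something with over 40 N, if the wrist force passes 120 N, or if a joint passes its speed limit or range.

ROBOT

A 6-joint arm with a two-finger parallel gripper is mounted at the origin on the work surface. World frame = base frame: x ahead of the robot, y to its left, z up, the work surface at z = 0. Lengths are in mm, angles in rad, forces in N, time in s.
With the tool pointing down it reaches from about 375 to 925 mm from the base axis. Payload 5.7 kg.
Tool frame: the origin (TCP) lies between the finger pads; the fingertips stand 19 mm ahead of it and the grasp point (between the pads) is the TCP (env.tips_ahead is the distance from the TCP to the fingertips, in mm); z points along the fingers, y is the line along which they close (so a half turn about z gives the same grasp; the last joint's range is limited). The gripper opens to 88 mm and grips with 3 to 60 N. Pads are 20 mm wide; open, the fingers measure 115 mm over their backs; the gripper's body (75 mm by 178 mm) begins 61 mm behind the grasp point.
Start: joints at [-1.269, 0.359, 1.51, -0, 1.272, -0.115], TCP at [242.884, -548.609, 241.623] pointing down, gripper open.
Joint ranges: [-2.97, 2.97], [-1.01, 2.36], [0.21, 2.38], [-0.96, 4.11], [0.2, 2.71], [-2.98, 2.98]. Speed limits (rad/s): [2.39, 2.39, 3.14, 3.14, 3.14, 3.14].

INTERFACE

Orientations are given as a rotation vector (axis times angle).
In Python, from bench import status, capture, camera_params, env gives the robot as it stands.
- The arm moves only by the tool move_arm, never from a script. Its arguments are lists of equal length, an entry for each row: "fingers": the opening, from 0 (shut) to 1 (fully open); "slide": the shift along the tool's x, y, z in mm, a list of three; "yaw": the turn about the tool's z in degrees. A call has exactly 8 rows; each row shifts and turns the commanded pose from where the row before left it, along the tool's axes as they then stand; what a row does not reach is not made up. A row lasts 1/10 s, in which the tool goes at most 50 mm and 8.59 degrees, less where a joint would pass 70% of its speed; a pose out of reach is approached as far as the arm can. A call is refused whole if a number of a shift passes 50 or a number of a turn 8.59, either way. A call with a gripper value outside its range is refused whole. The fingers move at their own pace and stop on an object; the grip force is fixed at half the most. Time passes only in rows, so rows that do not move let the fingers close, or fill a call up. It gives the time, the measured TCP pose, the force, the opening and the grip force at its end, in the units of the state.
- status.get_state(): the state, without advancing time (a new reading comes with each control period).
- capture(name): name is "scene" or "top"; returns the picture (400x640x3 uint8, red, green, blue); there is no depth.
- camera_params(name): a dict with "camera_matrix" (3x3 intrinsics, pixels), "k1" (the pictures are not rectified: a ray, as slopes to the right and down, at radius r is drawn at 1 + k1 r^2 times it, then the intrinsics apply), "R" (3x3) and "t" (3): a world point X has camera coordinates R X + t. Camera axes: x right, y down, z forward; pixel columns grow to the right and rows downward; lengths in mm; the calibration is good to about 2 mm. A picture is of the moment at which its call begins. camera_params takes no time and is no camera call.
- env.hand_in(): hands the job in; it is judged then, once.
The state is a dict: "time_s": time; "joints": joint angles; "qvel": joint speeds; "joint_efforts": joint torques, N m; "eef_pos": TCP position; "tool_rot": TCP orientation; "force": force on the tool from outside, world axes, zero at the start; "wrist_torque": the same for the moment, N m; "gripper_width": finger opening in mm; "grasp_force": force on a finger pad.
Only numpy, scipy, OpenCV 4.12 (cv2) and the standard library are available. Lean on these libraries where they do the work, as an engineer would, in place of code of your own. Each camera call takes 0.05 s, during which the arm holds its last target. There are 200 camera calls.

## Working session

There is one attempt and no reset: what is moved stays moved. The work goes in short steps, Python scripts to look and compute and a tool call to move; the robot and the scene stay as the last step left them, time stands still between calls to the robot, and variables do not carry over. Pictures are saved under pics/ and viewed, at most 14 in all, crops included, and the job is handed in when it is done.

Besides the shell and the picture viewer there is one more tool, called after "Request:" by a JSON object that holds its "api" and its "payload". move_arm: Moves the arm, as the interface text tells. Its arguments: {"type":"object","properties":{"fingers":{"type":"array","items":{"type":"number"}},"slide":{"type":"array","items":{"type":"array","items":{"type":"number"}}},"yaw":{"type":"array","items":{"type":"number"}}},"required":["fingers","slide","yaw"]}

```bash
ls; mkdir -p pics; python3 - <<'E'
from bench import status, capture, camera_params, env
import cv2
for n in("scene","top"):
    im=capture(n); cv2.imwrite(f"pics/{n}0.png",im[:,:,::-1]); p=camera_params(n); print(n,p)
print(status.get_state())
E
```

```text
pics
scene {'camera_matrix': array([[514.50473331,   0.        , 315.88752263],
       [  0.        , 514.50473331, 196.85767959],
       [  0.        ,   0.        ,   1.        ]]), 'k1': -0.07729854412050424, 'R': array([[ 0.60105764,  0.79920445, -0.00140397],
       [ 0.47770053, -0.36067145, -0.80107322],
       [-0.64072765,  0.4808205 , -0.59856472]]), 't': array([-342.51884436, -206.95872207, 1663.07946419])}
top {'camera_matrix': array([[375.64730375,   0.        , 315.54888393],
       [  0.        , 375.64730375, 197.97299157],
       [  0.        ,   0.        ,   1.        ]]), 'k1': -0.05006639991169464, 'R': array([[ 0.02735102, -0.99957089,  0.01048577],
       [-0.99116808, -0.02847977, -0.12951733],
       [ 0.12976039, -0.00685073, -0.99152171]]), 't': array([-22.31307955, 587.45751978, 985.67075746])}
{'time_s': 0.1, 'joints': array([-1.26911131e+00,  3.59431685e-01,  1.51131671e+00, -9.89679759e-07,
        1.27247619e+00, -1.15088140e-01]), 'qvel': array([ 0.00070094, -0.00197253, -0.00357837, -0.00022695, -0.00090959,
       -0.00028184]), 'joint_efforts': array([ 3.33585613e-04, -5.16358459e+01, -2.71407938e+01,  6.76043518e-02,
        2.76679918e-02, -2.20389859e-05]), 'eef_pos': array([ 242.71261486, -548.08205124,  240.8972337 ]), 'tool_rot': array([-3.07203766e+00, -6.49602197e-01,  2.40172653e-04]), 'force': array([-0.47606295, -0.10180915,  0.52937494]), 'wrist_torque': array([-0.01591742, -0.03699985, -0.04120628]), 'grasp_force': 0.0, 'gripper_width': 87.82666579724746}
```

View pics/scene0.png

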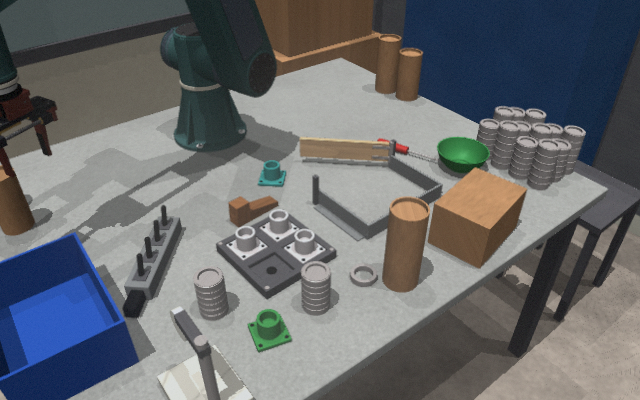

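View pics/top0.png

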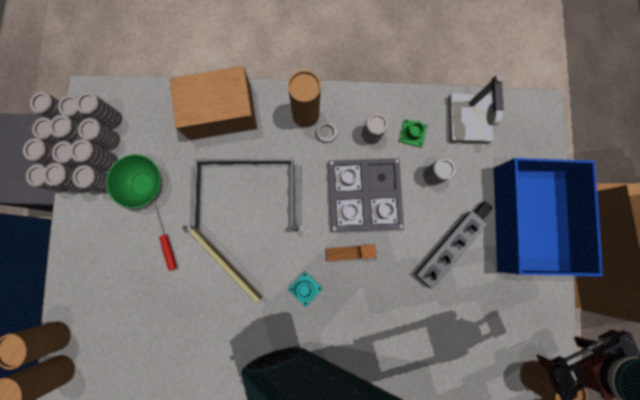

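```bash
cat > h.py <<'E'
import numpy as np, cv2
from bench import status, capture, camera_params, env
def ray(n,uv):
    p=camera_params(n);K=p["camera_matrix"];d=(np.array(uv,float)-K[:2,2])/K[0,0]
    s=d.copy()
    for _ in range(10): s=d/(1+p["k1"]*(s@s))
    R=p["R"]; return -R.T@p["t"], R.T@np.array([s[0],s[1],1])
def plane(n,uv,z):
    o,d=ray(n,uv); return o+d*(z-o[2])/d[2]
def proj(n,X):
    p=camera_params(n);c=p["R"]@np.array(X,float)+p["t"];s=c[:2]/c[2]
    return p["camera_matrix"][:2,2]+p["camera_matrix"][0,0]*s*(1+p["k1"]*(s@s))
def tri(uv1,uv2):
    (a,d),(b,e)=ray("scene",uv1),ray("top",uv2)
    s=np.linalg.lstsq(np.c_[d,-e],b-a,rcond=None)[0]; P,Q=a+d*s[0],b+e*s[1]
    return (P+Q)/2,np.linalg.norm(P-Q)
def crop(im,x0,y0,x1,y1,f,name):
    cv2.imwrite(name,cv2.resize(im[y0:y1,x0:x1,::-1],None,fx=f,fy=f,interpolation=cv2.INTER_CUBIC))
E
python3 - <<'E'
from h import *
im=cv2.imread("pics/top0.png")[:,:,::-1]
crop(im,170,150,500,310,2.4,"pics/t1.png")
im=cv2.imread("pics/scene0.png")[:,:,::-1]
crop(im,120,130,450,330,2.4,"pics/s1.png")
E
```

```text
(no output)
```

View pics/t1.png

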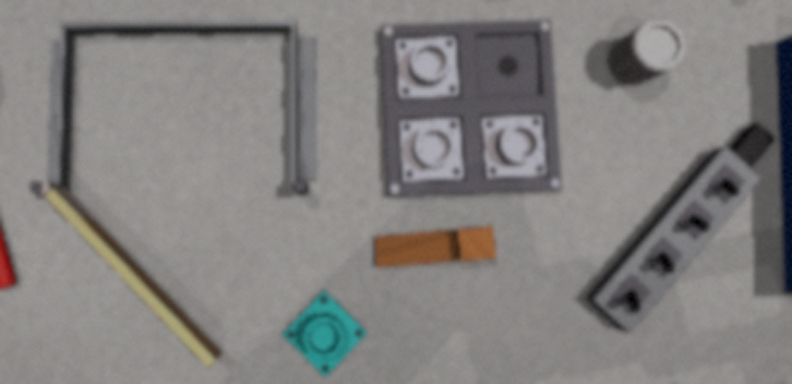

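View pics/s1.png

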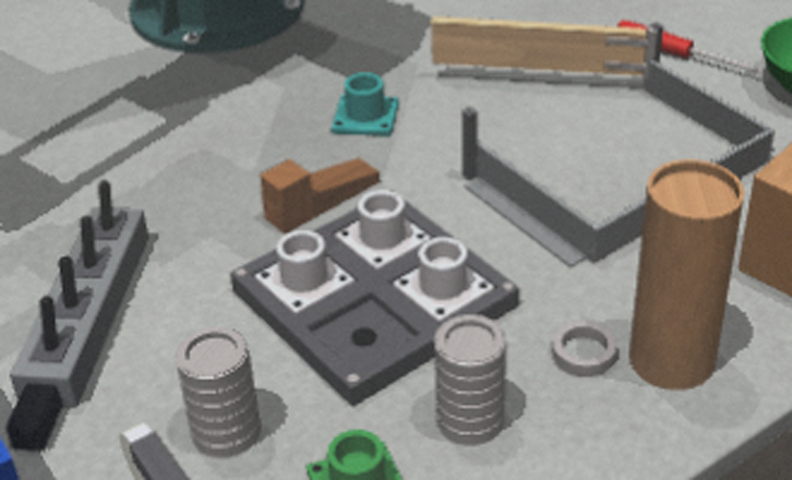

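```bash
python3 - <<'E'
from h import *
np.set_printoptions(precision=1,suppress=True)
T=lambda x,y:(170+(x+.5)/2.4-.5,150+(y+.5)/2.4-.5)
S=lambda x,y:(120+(x+.5)/2.4-.5,130+(y+.5)/2.4-.5)
im=cv2.imread("pics/top0.png"); hsv=cv2.cvtColor(im,cv2.COLOR_BGR2HSV)
print("die",[plane("top",T(*c),24)[:2] for c in((383,25),(550,20),(560,187),(388,195))])
print("boss",[plane("top",T(*c),64)[:2] for c in((430,62),(435,147),(519,144))], 'flange',[plane("top",T(*c),24)[:2] for c in((427,67),(432,149),(515,147))])
print("pen far corners",[plane("top",T(*c),45)[:2] for c in((67,28),(293,26))],"posts",[plane("top",T(*c),88)[:2] for c in((37,187),(302,187))])
print("gate",[plane("top",T(*c),82)[:2] for c in((51,188),(213,358))])
print("bank",[plane("top",T(*c),40)[:2] for c in((595,300),(628,328),(757,175),(730,148))])
print("scene bank",[plane("scene",S(*c),40)[:2] for c in((18,375),(60,395),(147,212),(112,210))])
for a in((47,300),(67,260),(87,220),(105,185)): print("tip scene@z88", plane("scene",S(*a),88)[:2])
m=cv2.inRange(hsv,(3,110,60),(20,255,255))
cs=[c for c in cv2.findContours(m,0,2)[0] if 200<cv2.contourArea(c)<1500]
for c in cs:
    print(cv2.minAreaRect(c))
print("wedge",[plane("top",T(*c),z)[:2] for c,z in(((375,237),14),((377,267),14),((493,228),60),((495,258),60),((459,230),60),((460,260),60))])
print("decoy",plane("top",T(322,335),50))
# toggles dark blobs
v=hsv[:,:,2]
m=(v<45).astype('uint8')*255; m[:, :400]=0;m[:,500:]=0;m[:190]=0;m[300:]=0
for c in cv2.findContours(m,0,2)[0]: 
  if cv2.contourArea(c)>4: print(cv2.boundingRect(c),cv2.minAreaRect(c))
E
```

```text
die [array([697.8, -41.5]), array([ 709.9, -237.6]), array([ 514.4, -248.8]), array([500. , -51.7])]
boss [array([647.7, -93.3]), array([ 552.5, -100.4]), array([ 558.4, -193.5])] flange [array([649.5, -93.8]), array([ 554. , -101.1]), array([ 559. , -196.7])]
pen far corners [array([679.1, 321. ]), array([688.6,  62.2])] posts [array([494.8, 327.9]), array([503.2,  43.7])]
gate [array([494.4, 314.6]), array([320.8, 131.7])]
bank [array([ 388.7, -284.3]), array([ 358.7, -321.3]), array([ 532.9, -472.2]), array([ 563. , -441.4])]
scene bank [array([ 536.6, -471.7]), array([ 581.2, -450.7]), array([ 396. , -281.6]), array([ 371.3, -309.1])]
tip scene@z88 [ 515.3 -425.6]
tip scene@z88 [ 475.2 -390.3]
tip scene@z88 [ 431.8 -352.4]
tip scene@z88 [ 391.2 -316.3]
((11.0, 388.0), (22.0, 22.0), 90.0)
((13.5, 350.5), (27.0, 35.0), 0.0)
((350.8411865234375, 252.3286895751953), (12.55180835723877, 48.5287971496582), 85.8150863647461)
((618.5, 214.5), (63.0, 41.0), 90.0)
((304.0, 86.5), (31.0, 30.0), 90.0)
wedge [array([452.1, -38.4]), array([418.2, -41.5]), array([ 465.4, -166. ]), array([ 432.8, -168.5]), array([ 462.2, -128.6]), array([ 429.7, -130.1])]
decoy [344.4  18.2  50. ]
(429, 271, 7, 8) ((433.25006103515625, 274.7500305175781), (7.071067810058594, 4.949747085571289), 45.0)
(443, 256, 7, 7) ((446.7500305175781, 258.75), (6.363960266113281, 4.242640495300293), 45.0)
(457, 240, 7, 5) ((460.1000671386719, 242.30003356933594), (6.708203315734863, 3.130495071411133), 26.56505012512207)
(470, 225, 7, 6) ((472.7500305175781, 227.75), (6.363960266113281, 4.242640495300293), 45.0)
(415, 216, 51, 59) ((439.7892150878906, 244.8199920654297), (1.7266820669174194, 76.57598114013672), 40.502845764160156)
(475, 202, 17, 13) ((482.75006103515625, 208.75003051757812), (10.60660171508789, 14.142135620117188), 45.0)
(495, 190, 5, 81) ((497.0, 230.0), (80.0, 4.0), 90.0)
```

```bash
python3 - <<'E'
from h import *
np.set_printoptions(precision=1,suppress=True)
print(tri((79,234),(502,274)),tri((135,330),(497,160)))
T=lambda x,y:(170+(x+.5)/2.4-.5,150+(y+.5)/2.4-.5)
print("stack_a top",plane("top",T(660,45),100))
for s in (585-101,700): print(s)
for k in(-84,-28,28,84):
    P=np.array([464.7+.749*k,-381.4-.663*k,40]);t=P+[-13,11.6,45]
    print(proj("top",P),proj("top",t),(proj("scene",t)-[120,130])*2.4)
E
```

```text
(array([ 392.5, -501.1,   95.5]), np.float64(27.02472024153163)) (array([ 697.4, -500.8,   77.5]), np.float64(15.283024243103789))
stack_a top [ 667.2 -340.7  100. ]
484
700
[432.9 270.1] [434.1 276.2] [105.9 184.7]
[446.4 254.6] [448.2 259.9] [ 87.6 220.7]
[459.6 239.3] [462.  243.9] [ 67.9 259.5]
[472.6 224.2] [475.7 228. ] [ 46.8 301.3]
```

Request:
{"api": "move_arm", "payload": {"fingers": [0,0,0,0,0,0,0,0], "slide": [[0,0,0],[0,0,0],[0,0,0],[45,-15,0],[45,-15,0],[45,-15,0],[45,-15,0],[45,-15,0]], "yaw": [-8.2,-8.2,-8.2,0,0,0,0,0]}}

```text
time_s: 0.9
eef_pos: [336.1, -328.5, 241.4]
tool_rot: [-2.864, -1.289, -0.0]
force: [1.3, -0.2, 0.1]
gripper_width: 27.0
grasp_force: 0.0
```

Request:
{"api": "move_arm", "payload": {"fingers": [0,0,0,0,0,0,0,0], "slide": [[45,-19,0],[0,0,0],[0,0,48],[0,0,48],[0,0,47],[0,0,0],[0,0,0],[0,0,0]], "yaw": [0,0,0,0,0,0,0,0]}}

```text
time_s: 1.7
eef_pos: [352.5, -285.7, 100.5]
tool_rot: [2.862, 1.288, 0.002]
force: [1.1, -0.1, -0.4]
gripper_width: 0.6
grasp_force: 0.0
```

Request:
{"api": "move_arm", "payload": {"fingers": [0,0,0,0,0,0,0,0], "slide": [[2,10,1],[0,20,0],[0,20,0],[0,20,0],[0,20,0],[0,20,0],[0,20,0],[0,20,0]], "yaw": [0,0,0,0,0,0,0,0]}}

```text
time_s: 2.5
eef_pos: [466.8, -383.4, 99.8]
tool_rot: [2.862, 1.289, 0.002]
force: [-1.5, 0.8, 0.5]
gripper_width: 0.6
grasp_force: 0.8
```

Request:
{"api": "move_arm", "payload": {"fingers": [0,0,0,0,0,0,0,0], "slide": [[0,20,0],[0,20,0],[0,20,0],[0,20,0],[0,20,0],[0,22,0],[0,0,0],[0,0,0]], "yaw": [0,0,0,0,0,0,0,0]}}

```text
time_s: 3.3
eef_pos: [557.2, -463.5, 99.1]
tool_rot: [2.863, 1.289, 0.001]
force: [-0.7, 0.5, 0.1]
gripper_width: 0.2
grasp_force: 0.0
```

Request:
{"api": "move_arm", "payload": {"fingers": [0,0,0,0.75,0.75,0.75,0.75,0.75], "slide": [[0,0,-40],[0,0,-40],[0,0,-40],[0,0,0],[0,0,0],[0,0,0],[0,0,0],[0,0,0]], "yaw": [0,0,0,-8.3,-8.3,-8.3,-8.3,-8.3]}}

```text
time_s: 4.1
eef_pos: [555.6, -462.0, 218.4]
tool_rot: [-2.215, -2.227, -0.0]
force: [0.2, -0.2, -0.1]
gripper_width: 36.8
grasp_force: 0.0
```

Request:
{"api": "move_arm", "payload": {"fingers": [0.75,0.75,0.75,0.75,0.75,0.75,0.75,0.75], "slide": [[46,12,0],[46,12,0],[46,12,0],[46,12,0],[46,12,0],[46,12,0],[46,12,0],[46,12,0]], "yaw": [0,0,0,0,0,0,0,0]}}

```text
time_s: 4.9
eef_pos: [651.7, -92.7, 218.5]
tool_rot: [-2.222, -2.221, -0.0]
force: [0.9, -0.1, -0.4]
gripper_width: 65.7
grasp_force: 0.0
```

```bash
python3 - <<'E'
from h import *
crop(capture("scene"),90,170,290,320,4,"pics/s2.png"); print(status.get_state()["eef_pos"],status.get_state()["tool_rot"])
E
```

```text
[653.1007227  -85.16104676 218.52214865] [-2.21603585 -2.22272978 -0.00726833]
```

View pics/s2.png

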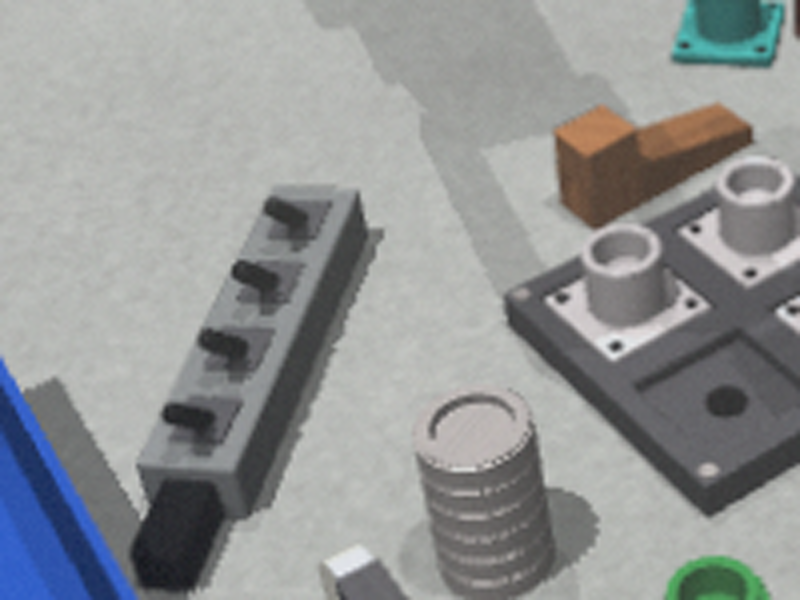

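Request:
{"api": "move_arm", "payload": {"fingers": [0.75,0.75,0.75,0.75,0.75,0.75,0.75,0.75], "slide": [[0,0,40],[0,0,40],[0,0,30],[0,0,10],[0,0,0],[0,0,0],[0,0,0],[0,0,0]], "yaw": [0,0,0,0,0,0,0,0]}}

```text
time_s: 5.75
eef_pos: [653.7, -95.4, 99.5]
tool_rot: [2.22, 2.219, 0.003]
force: [0.2, 0.5, 0.1]
gripper_width: 65.5
grasp_force: 0.0
```

Request:
{"api": "move_arm", "payload": {"fingers": [0.75,0.75,0.75,0.75,0.75,0,0,0], "slide": [[1.5,-4,0],[0,0,17],[0,0,17],[0,0,16],[0,0,0],[0,0,0],[0,0,0],[0,0,0]], "yaw": [0,0,0,0,0,0,0,0]}}

```text
time_s: 6.55
eef_pos: [649.7, -93.7, 48.6]
tool_rot: [2.22, 2.22, 0.002]
force: [1.3, -0.4, -1.5]
gripper_width: 45.5
grasp_force: 30.4
```

Request:
{"api": "move_arm", "payload": {"fingers": [0,0,0,0,0,0,0,0], "slide": [[0,0,-3],[0,0,-6],[0,0,-10],[0,0,-20],[0,0,-25],[0,0,-25],[0,0,-15],[0,0,0]], "yaw": [0,0,0,0,0,0,0,0]}}

```text
time_s: 7.35
eef_pos: [649.7, -93.8, 154.5]
tool_rot: [2.219, 2.219, 0.003]
force: [0.7, -0.2, -2.6]
gripper_width: 45.8
grasp_force: 30.0
```

Request:
{"api": "move_arm", "payload": {"fingers": [0,0,0,0,0,0,0,0], "slide": [[20,-2,0],[40,-4,0],[45,-5,0],[45,-5,0],[45,-5,0],[45,-5,0],[45,-5,0],[40,-4,0]], "yaw": [0,0,0,0,0,0,0,0]}}

```text
time_s: 8.15
eef_pos: [611.0, 234.3, 149.8]
tool_rot: [-2.219, -2.22, 0.005]
force: [0.3, 0.1, -2.8]
gripper_width: 45.7
grasp_force: 30.0
```

Request:
{"api": "move_arm", "payload": {"fingers": [0,0,0,0,0,0,0,0], "slide": [[25,-2,0],[13,-1,0],[0,0,0],[0,0,0],[0,0,0],[0,0,0],[0,0,0],[0,0,0]], "yaw": [0,0,0,0,0,0,0,0]}}

```text
time_s: 8.95
eef_pos: [610.9, 268.8, 151.8]
tool_rot: [2.223, 2.22, 0.0]
force: [1.0, -0.1, -2.7]
gripper_width: 45.2
grasp_force: 30.0
```

Request:
{"api": "move_arm", "payload": {"fingers": [0,0,0,0,0,0,0,0], "slide": [[0,0,25],[0,0,30],[0,0,25],[0,0,20],[0,0,10],[0,0,4],[0,0,0],[0,0,0]], "yaw": [0,0,0,0,0,0,0,0]}}

```text
time_s: 9.75
eef_pos: [611.6, 269.8, 38.8]
tool_rot: [2.221, 2.22, 0.003]
force: [0.3, -0.4, -2.1]
gripper_width: 45.8
grasp_force: 30.0
```

Request:
{"api": "move_arm", "payload": {"fingers": [0,0,0,0,0,0.7,0.7,0.7], "slide": [[0,0,2],[0,0,1],[0,0,1],[0,0,0],[0,0,0],[0,0,0],[0,0,0],[0,0,0]], "yaw": [0,0,0,0,0,0,0,0]}}

```text
time_s: 10.55
eef_pos: [610.8, 269.6, 33.6]
tool_rot: [-2.222, -2.221, -0.0]
force: [0.1, -0.5, -0.5]
gripper_width: 61.2
grasp_force: 0.0
```

Request:
{"api": "move_arm", "payload": {"fingers": [0.75,0.75,0.75,0.75,0.75,0.75,0.75,0.75], "slide": [[0,0,-15],[0,0,-35],[0,0,-40],[0,0,-25],[-40,-6,0],[-40,-6,0],[-40,-6,0],[-40,-6,0]], "yaw": [0,0,0,0,0,0,0,0]}}

```text
time_s: 11.35
eef_pos: [586.5, 108.3, 150.0]
tool_rot: [2.221, 2.221, 0.002]
force: [0.4, -0.0, 0.1]
gripper_width: 66.1
grasp_force: 0.0
```

Request:
{"api": "move_arm", "payload": {"fingers": [0.75,0.75,0.75,0.75,0.75,0.75,0.75,0.75], "slide": [[-45,-7,0],[-45,-7,0],[-45,-7,0],[-40,-7,0],[-35,-5,0],[0,0,20],[0,0,20],[0,0,0]], "yaw": [0,0,0,0,0,0,0,0]}}

```text
time_s: 12.15
eef_pos: [552.0, -100.5, 107.5]
tool_rot: [-2.221, -2.218, 0.002]
force: [-0.9, 0.8, -0.4]
gripper_width: 65.7
grasp_force: 0.0
```

Request:
{"api": "move_arm", "payload": {"fingers": [0.75,0.75,0.75,0.75,0.75,0.75,0.75,0.75], "slide": [[0,0,0],[0,0,0],[0,0,0],[0,0,0],[0,0,0],[0,0,0],[0,0,0],[0,0,0]], "yaw": [0,0,0,0,0,0,0,0]}}

```text
time_s: 12.95
eef_pos: [553.5, -100.4, 108.6]
tool_rot: [-2.222, -2.221, -0.0]
force: [0.1, -0.2, -0.5]
gripper_width: 66.4
grasp_force: 0.0
```

Request:
{"api": "move_arm", "payload": {"fingers": [0.75,0.75,0.75,0.75,0.75,0,0,0], "slide": [[0,0,20],[0,0,20],[0,0,15],[0,0,5],[0,0,0],[0,0,0],[0,0,0],[0,0,0]], "yaw": [0,0,0,0,0,0,0,0]}}

```text
time_s: 13.75
eef_pos: [554.5, -100.6, 49.5]
tool_rot: [2.221, 2.22, 0.002]
force: [-1.3, -0.3, 1.3]
gripper_width: 45.2
grasp_force: 30.4
```

Request:
{"api": "move_arm", "payload": {"fingers": [0,0,0,0,0,0,0,0], "slide": [[0,0,-3],[0,0,-6],[0,0,-10],[0,0,-20],[0,0,-25],[0,0,-25],[0,0,-15],[0,0,0]], "yaw": [0,0,0,0,0,0,0,0]}}

```text
time_s: 14.55
eef_pos: [554.6, -100.8, 155.4]
tool_rot: [2.219, 2.219, 0.003]
force: [0.4, -0.2, -4.1]
gripper_width: 45.8
grasp_force: 30.0
```

Request:
{"api": "move_arm", "payload": {"fingers": [0,0,0,0,0,0,0,0], "slide": [[20,4,0],[40,8,0],[45,10,0],[45,10,0],[45,10,0],[45,10,0],[35,6,0],[15,2,0]], "yaw": [0,0,0,0,0,0,0,0]}}

```text
time_s: 15.35
eef_pos: [613.0, 192.8, 151.6]
tool_rot: [-2.218, -2.223, 0.001]
force: [-0.5, -0.1, -3.6]
gripper_width: 45.9
grasp_force: 30.0
```

Request:
{"api": "move_arm", "payload": {"fingers": [0,0,0,0,0,0,0,0], "slide": [[0,0,0],[0,0,0],[0,0,25],[0,0,25],[0,0,20],[0,0,10],[0,0,0],[0,0,0]], "yaw": [0,0,0,0,0,0,0,0]}}

```text
time_s: 16.15
eef_pos: [614.1, 188.8, 73.2]
tool_rot: [2.223, 2.22, 0.001]
force: [0.4, 0.4, -3.7]
gripper_width: 45.6
grasp_force: 30.0
```

Request:
{"api": "move_arm", "payload": {"fingers": [0,0,0,0,0,0,0,0], "slide": [[0,0,15],[0,0,12],[0,0,5],[0,0,2],[0,0,0],[0,0,1],[0,0,1],[0,0,0]], "yaw": [0,0,0,0,0,0,0,0]}}

```text
time_s: 16.95
eef_pos: [613.8, 189.6, 36.9]
tool_rot: [2.222, 2.221, 0.001]
force: [-0.0, -0.3, -4.1]
gripper_width: 46.0
grasp_force: 30.0
```

Request:
{"api": "move_arm", "payload": {"fingers": [0,0,0,0,0.7,0.7,0.7,0.7], "slide": [[0,0,1],[0,0,1],[0,0,0],[0,0,0],[0,0,0],[0,0,0],[0,0,0],[0,0,0]], "yaw": [0,0,0,0,0,0,0,0]}}

```text
time_s: 17.75
eef_pos: [613.8, 189.5, 34.6]
tool_rot: [-2.222, -2.221, -0.0]
force: [-0.2, -0.5, -0.7]
gripper_width: 61.5
grasp_force: 0.0
```

Request:
{"api": "move_arm", "payload": {"fingers": [0.75,0.75,0.75,0.75,0.75,0.75,0.75,0.75], "slide": [[0,0,-15],[0,0,-35],[0,0,-40],[0,0,-25],[-40,-6,0],[-40,-6,0],[-40,-6,0],[-45,-6,0]], "yaw": [0,0,0,0,0,0,0,0]}}

```text
time_s: 18.55
eef_pos: [589.6, 23.6, 151.0]
tool_rot: [2.22, 2.221, 0.002]
force: [1.0, 0.0, 0.7]
gripper_width: 66.0
grasp_force: 0.0
```

Request:
{"api": "move_arm", "payload": {"fingers": [0.75,0.75,0.75,0.75,0.75,0.75,0.75,0.75], "slide": [[-45,-6,0],[-45,-6,0],[-45,-6,0],[-45,-6,0],[-40,-6,0],[0,0,20],[0,0,20],[0,0,0]], "yaw": [0,0,0,0,0,0,0,0]}}

```text
time_s: 19.35
eef_pos: [557.8, -195.3, 108.4]
tool_rot: [-2.22, -2.217, 0.002]
force: [-0.1, -0.1, 0.1]
gripper_width: 65.7
grasp_force: 0.0
```

Request:
{"api": "move_arm", "payload": {"fingers": [0.75,0.75,0.75,0.75,0.75,0.75,0.75,0.75], "slide": [[0,0,0],[0,0,0],[0,0,0],[0,0,0],[0,0,0],[0,0,0],[0,0,0],[0,0,0]], "yaw": [0,0,0,0,0,0,0,0]}}

```text
time_s: 20.15
eef_pos: [559.5, -195.4, 109.6]
tool_rot: [-2.222, -2.221, -0.0]
force: [-0.6, 0.8, -0.2]
gripper_width: 65.8
grasp_force: 0.0
```

Request:
{"api": "move_arm", "payload": {"fingers": [0.75,0.75,0.75,0.75,0.75,0,0,0], "slide": [[0,0,20],[0,0,20],[0,0,15],[0,0,6],[0,0,0],[0,0,0],[0,0,0],[0,0,0]], "yaw": [0,0,0,0,0,0,0,0]}}

```text
time_s: 20.95
eef_pos: [560.5, -195.8, 49.5]
tool_rot: [2.221, 2.22, 0.001]
force: [-0.3, -0.0, 0.4]
gripper_width: 45.6
grasp_force: 30.4
```

Request:
{"api": "move_arm", "payload": {"fingers": [0,0,0,0,0,0,0,0], "slide": [[0,0,-3],[0,0,-6],[0,0,-10],[0,0,-20],[0,0,-25],[0,0,-25],[0,0,-15],[0,0,0]], "yaw": [0,0,0,0,0,0,0,0]}}

```text
time_s: 21.75
eef_pos: [560.5, -196.0, 155.6]
tool_rot: [2.219, 2.219, 0.002]
force: [0.1, -0.2, -3.9]
gripper_width: 45.7
grasp_force: 30.0
```

Request:
{"api": "move_arm", "payload": {"fingers": [0,0,0,0,0,0,0,0], "slide": [[20,4,0],[40,8,0],[45,9,0],[45,9,0],[45,9,0],[45,8,0],[40,6,0],[25,3,0]], "yaw": [0,0,0,0,0,0,0,0]}}

```text
time_s: 22.55
eef_pos: [614.6, 112.5, 151.6]
tool_rot: [-2.218, -2.222, 0.002]
force: [0.1, -0.5, -4.4]
gripper_width: 45.8
grasp_force: 30.0
```

Request:
{"api": "move_arm", "payload": {"fingers": [0,0,0,0,0,0,0,0], "slide": [[0,0,0],[0,0,0],[0,0,25],[0,0,25],[0,0,20],[0,0,10],[0,0,0],[0,0,0]], "yaw": [0,0,0,0,0,0,0,0]}}

```text
time_s: 23.35
eef_pos: [616.0, 108.8, 73.1]
tool_rot: [2.223, 2.22, 0.0]
force: [0.4, 0.0, -3.6]
gripper_width: 45.6
grasp_force: 30.0
```

Request:
{"api": "move_arm", "payload": {"fingers": [0,0,0,0,0,0,0,0], "slide": [[0,0,15],[0,0,12],[0,0,5],[0,0,2],[0,0,0],[0,0,1],[0,0,1],[0,0,0]], "yaw": [0,0,0,0,0,0,0,0]}}

```text
time_s: 24.15
eef_pos: [615.8, 109.6, 36.9]
tool_rot: [2.222, 2.221, 0.0]
force: [-0.3, 0.2, -3.1]
gripper_width: 45.8
grasp_force: 30.0
```

Request:
{"api": "move_arm", "payload": {"fingers": [0,0,0,0,0.7,0.7,0.7,0.7], "slide": [[0,0,1],[0,0,1],[0,0,0],[0,0,0],[0,0,0],[0,0,0],[0,0,0],[0,0,0]], "yaw": [0,0,0,0,0,0,0,0]}}

```text
time_s: 24.95
eef_pos: [615.8, 109.6, 34.6]
tool_rot: [-2.222, -2.221, -0.0]
force: [0.0, -0.1, -0.1]
gripper_width: 61.0
grasp_force: 0.0
```

Request:
{"api": "move_arm", "payload": {"fingers": [0.7,0.7,0.7,0.7,0,0,0,0], "slide": [[0,0,-15],[0,0,-35],[0,0,-40],[0,0,-45],[-10,-40,0],[-20,-45,0],[-20,-45,0],[-20,-45,0]], "yaw": [0,0,0,0,0,0,0,0]}}

```text
time_s: 25.75
eef_pos: [439.1, 39.2, 170.7]
tool_rot: [2.22, 2.221, 0.001]
force: [0.6, -0.2, -0.2]
gripper_width: 32.7
grasp_force: 0.0
```

```bash
python3 - <<'E'
from h import *
print(status.get_state()["eef_pos"])
a=capture("scene")[120:330,190:450];cv2.imwrite("pics/s3.png",cv2.resize(a[:,:,::-1],None,fx=3,fy=2.85))
E
```

```text
[439.13630551  39.15369606 170.6559    ]
```

View pics/s3.png

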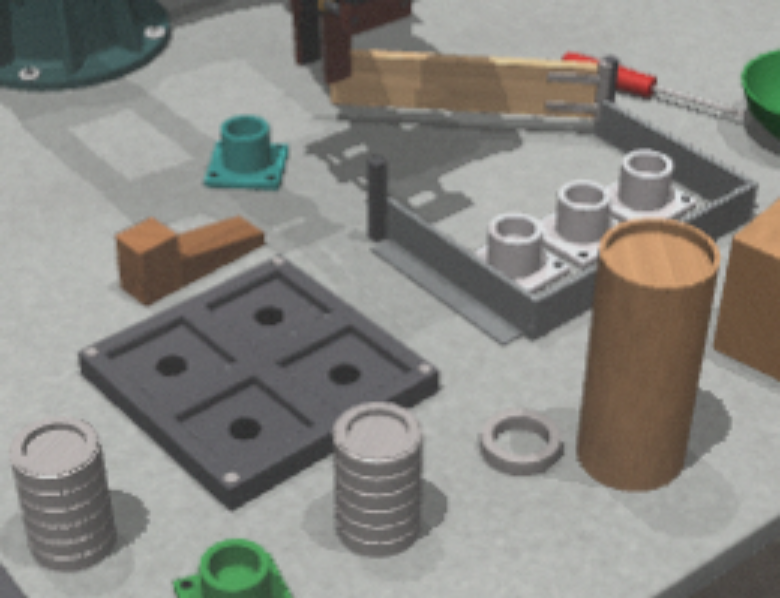

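Request:
{"api": "move_arm", "payload": {"fingers": [0,0,0,0,0,0,0,0], "slide": [[30,-12,0],[40,-17,0],[40,-17,0],[40,-17,0],[35,-14,0],[16,-7,0],[0,0,0],[0,0,0]], "yaw": [0,0,0,0,0,0,0,0]}}

```text
time_s: 26.6
eef_pos: [357.0, 240.7, 170.3]
tool_rot: [2.22, 2.222, 0.001]
force: [0.3, 0.8, -0.2]
gripper_width: 0.5
grasp_force: 0.0
```

Request:
{"api": "move_arm", "payload": {"fingers": [0,0,0,0,0,0,0,0], "slide": [[0,0,0],[0,0,20],[0,0,20],[0,0,20],[0,0,20],[0,0,20],[0,0,6],[0,0,0]], "yaw": [0,0,0,0,0,0,0,0]}}

```text
time_s: 27.4
eef_pos: [356.6, 239.7, 63.2]
tool_rot: [-2.223, -2.219, 0.003]
force: [0.1, -1.7, 2.0]
gripper_width: 0.6
grasp_force: 0.0
```

Request:
{"api": "move_arm", "payload": {"fingers": [0,0,0,0,0,0,0,0], "slide": [[-8,14,0],[-8,14,0],[-8,14,0],[-8,14,0],[-8,14,0],[-8,14,0],[-8,14,0],[-8,14,0]], "yaw": [0,0,0,0,0,0,0,0]}}

```text
time_s: 28.2
eef_pos: [469.9, 175.8, 63.6]
tool_rot: [-2.222, -2.221, -0.0]
force: [-1.3, 1.0, 0.8]
gripper_width: 0.3
grasp_force: 0.4
```

Request:
{"api": "move_arm", "payload": {"fingers": [0,0,0,0,0,0,0,0], "slide": [[0,2,0],[0,2,0],[0,2,0],[0,2,0],[0,2,0],[0,1,0],[0,0,0],[0,0,0]], "yaw": [0,0,0,0,0,0,0,0]}}

```text
time_s: 29.0
eef_pos: [479.6, 176.7, 63.7]
tool_rot: [-2.222, -2.221, -0.0]
force: [0.1, 1.0, -0.6]
gripper_width: 0.6
grasp_force: 0.1
```

Request:
{"api": "move_arm", "payload": {"fingers": [0,0,0,0,0,0,0,0], "slide": [[0,1,0],[0,1,0],[0,0.5,0],[0,0.5,0],[0,0,0],[0,0,0],[0,0,0],[0,0,0]], "yaw": [0,0,0,0,0,0,0,0]}}

```text
time_s: 29.8
eef_pos: [482.8, 176.6, 63.7]
tool_rot: [2.222, 2.221, 0.0]
force: [-1.1, -0.2, 0.1]
gripper_width: 0.8
grasp_force: 0.1
```

```bash
python3 - <<'E'
from h import *
np.set_printoptions(precision=1,suppress=True)
im=capture("top");cv2.imwrite("pics/top2.png",im[:,:,::-1])
crop(im,170,150,400,310,3.4,"pics/t2.png")
for L in(0,262): 
  P=np.array([493.6+.033*L,320.7-L,82]); print(((proj("top",P)-[170,150])*3.4))
E
```

```text
[ 63.3 266.2]
[407.4 265. ]
```

View pics/t2.png

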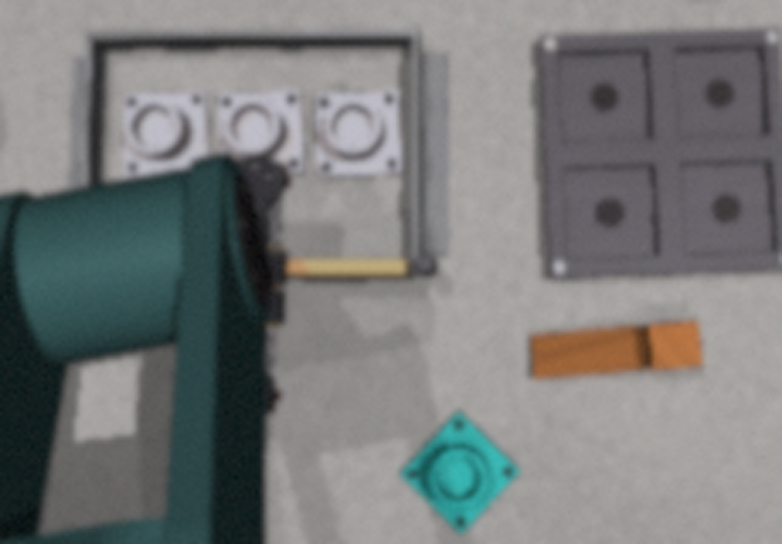

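Request:
{"api": "move_arm", "payload": {"fingers": [0,0,0,0,0,0,0,0], "slide": [[0,1,0],[0,1,0],[0,1,0],[0,0,0],[0,0,0],[0,0,0],[0,0,0],[0,0,0]], "yaw": [0,0,0,0,0,0,0,0]}}

```text
time_s: 30.65
eef_pos: [484.3, 176.6, 63.6]
tool_rot: [-2.221, -2.22, 0.003]
force: [-4.8, 0.4, 4.1]
gripper_width: -0.0
grasp_force: 2.8
```

Request:
{"api": "move_arm", "payload": {"fingers": [0,0,0,0,0,0,0,0], "slide": [[0,1,0],[0,1,0],[0,0,0],[0,0,0],[0,0,0],[0,0,0],[0,0,0],[0,0,0]], "yaw": [0,0,0,0,0,0,0,0]}}

```text
time_s: 31.45
eef_pos: [484.4, 176.5, 63.5]
tool_rot: [-2.219, -2.218, 0.007]
force: [-9.8, 2.4, 7.7]
gripper_width: 0.7
grasp_force: 5.3
```

Request:
{"api": "move_arm", "payload": {"fingers": [0,0,0,0,0.75,0.75,0.75,0.75], "slide": [[0,-8,0],[0,-20,0],[0,-5,-20],[0,0,-40],[0,0,-45],[-20,0,0],[-40,0,0],[-45,0,0]], "yaw": [0,0,0,0,0,0,0,0]}}

```text
time_s: 32.25
eef_pos: [455.9, 71.0, 169.5]
tool_rot: [2.217, 2.222, 0.004]
force: [0.8, 0.2, -0.4]
gripper_width: 28.9
grasp_force: 0.0
```

Request:
{"api": "move_arm", "payload": {"fingers": [0.75,0.75,0.75,0.75,0.75,0.75,0.75,0.75], "slide": [[-45,0,0],[-45,0,0],[-45,0,0],[-40,0,0],[-30,0,0],[-12,0,0],[0,0,0],[0,0,0]], "yaw": [0,0,0,0,0,0,-5.5,0]}}

```text
time_s: 33.05
eef_pos: [454.7, -145.5, 168.6]
tool_rot: [2.112, 2.325, 0.001]
force: [0.2, -0.2, -0.1]
gripper_width: 65.6
grasp_force: 0.0
```

```bash
python3 - <<'E'
from h import *
print(status.get_state()["eef_pos"])
s=capture("scene");t=capture("top");cv2.imwrite("pics/top3.png",t[:,:,::-1])
A=cv2.resize(s[120:270,190:390,::-1],None,fx=4,fy=2);B=cv2.resize(t[180:330,180:380,::-1],None,fx=4,fy=2)
cv2.imwrite("pics/c3.png",np.vstack([A,B]))
E
```

```text
[ 454.68399051 -145.45305144  168.60831612]
```

View pics/c3.png

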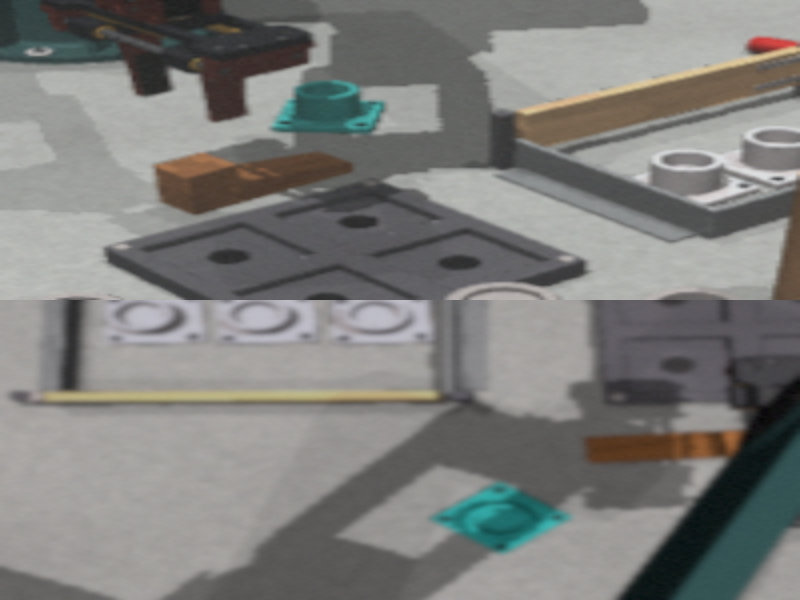

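Request:
{"api": "move_arm", "payload": {"fingers": [0.75,0.75,0.75,0.75,0.75,0.75,0.75,0.75], "slide": [[-2,-7.5,0],[0,0,30],[0,0,35],[0,0,30],[0,0,20],[0,0,12],[0,0,5],[0,0,0]], "yaw": [0,0,0,0,0,0,0,0]}}

```text
time_s: 33.95
eef_pos: [446.7, -147.6, 36.3]
tool_rot: [-2.112, -2.324, 0.001]
force: [0.4, 0.8, 0.2]
gripper_width: 65.9
grasp_force: 0.0
```

Request:
{"api": "move_arm", "payload": {"fingers": [0,0,0,0,0,0,0,0], "slide": [[0,0,0],[0,0,0],[0,0,0],[0,0,0],[0,0,0],[0,0,-2],[0,0,-5],[0,0,0]], "yaw": [0,0,0,0,0,0,0,0]}}

```text
time_s: 34.75
eef_pos: [447.4, -148.2, 44.1]
tool_rot: [2.112, 2.325, 0.0]
force: [-1.1, -0.8, -1.0]
gripper_width: 36.1
grasp_force: 30.0
```

Request:
{"api": "move_arm", "payload": {"fingers": [0,0,0,0,0,0,0,0], "slide": [[0,0,-25],[0,0,-30],[0,0,-15],[20,-3,0],[35,-5,0],[40,-6,0],[40,-6,0],[40,-6,0]], "yaw": [0,0,0,0,0,0,0,0]}}

```text
time_s: 35.55
eef_pos: [403.9, 24.8, 113.7]
tool_rot: [-2.114, -2.324, -0.0]
force: [0.4, 0.0, -1.4]
gripper_width: 35.8
grasp_force: 30.0
```

Request:
{"api": "move_arm", "payload": {"fingers": [0,0,0,0,0,0,0,0], "slide": [[40,-6,0],[40,-6,0],[40,-6,0],[30,-4,0],[10,-2,0],[0,0,0],[0,0,0],[0,0,0]], "yaw": [0,0,0,0,0,7.8,7.8,7.8]}}

```text
time_s: 36.35
eef_pos: [365.5, 180.1, 113.6]
tool_rot: [2.545, 1.842, -0.001]
force: [-0.4, -0.6, -0.9]
gripper_width: 35.7
grasp_force: 30.0
```

Request:
{"api": "move_arm", "payload": {"fingers": [0,0,0,0,0,0,0,0], "slide": [[0,0,0],[0,0,0],[0,0,0],[0,0,0],[0,0,0],[0,0,0],[0,0,0],[0,0,0]], "yaw": [7.8,7.8,7.8,7.8,7.8,7.8,7.8,7.8]}}

```text
time_s: 37.15
eef_pos: [365.6, 179.8, 113.6]
tool_rot: [3.131, 0.256, -0.001]
force: [0.1, -0.8, -1.4]
gripper_width: 35.9
grasp_force: 30.0
```

Request:
{"api": "move_arm", "payload": {"fingers": [0,0,0,0,0,0,0,0], "slide": [[0,0,0],[0,0,0],[0,0,0],[0,0,0],[0,0,0],[0,0,0],[0,0,0],[0,0,0]], "yaw": [7.8,0,0,0,0,0,0,0]}}

```text
time_s: 37.95
eef_pos: [365.5, 180.6, 113.7]
tool_rot: [-3.141, -0.052, 0.0]
force: [-0.3, -0.3, -1.3]
gripper_width: 35.8
grasp_force: 30.0
```

Request:
{"api": "move_arm", "payload": {"fingers": [0,0,0,0,0,0,0,0], "slide": [[0,0,20],[0,0,25],[0,0,18],[0,0,8],[0,0,3],[0,0,2],[0,0,0],[0,0,0]], "yaw": [0,0,0,0,0,0,0,0]}}

```text
time_s: 38.75
eef_pos: [366.0, 180.8, 38.2]
tool_rot: [-3.141, -0.052, -0.002]
force: [0.6, 0.4, -1.4]
gripper_width: 36.0
grasp_force: 30.0
```

```bash
python3 - <<'E'
from h import *
s=capture("scene");cv2.imwrite("pics/c4.png",cv2.resize(s[110:230,220:420,::-1],None,fx=4,fy=4))
E
```

```text
(no output)
```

View pics/c4.png

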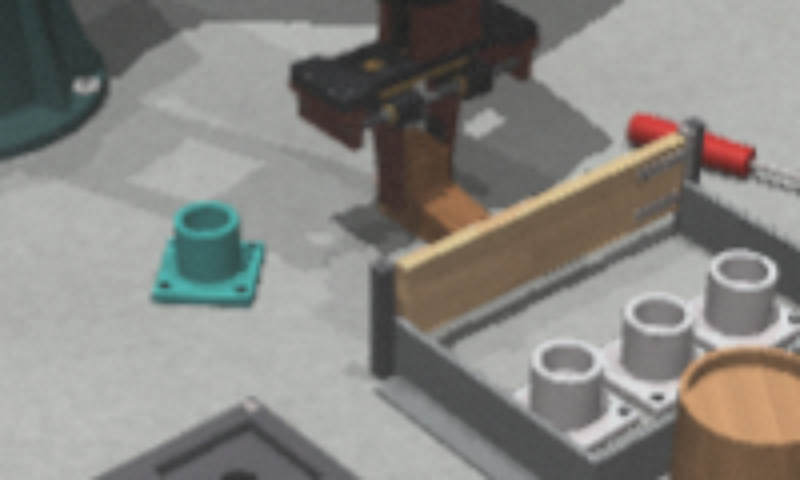

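Request:
{"api": "move_arm", "payload": {"fingers": [0,0,0,0,0,0,0,0], "slide": [[0,0,1],[0,0,0.5],[8,0,0],[8,0,0],[8,0,0],[8,0,0],[8,0,0],[0,0,0]], "yaw": [0,0,0,0,0,0,0,0]}}

```text
time_s: 39.6
eef_pos: [403.7, 181.5, 36.5]
tool_rot: [3.141, 0.052, -0.005]
force: [-1.6, 0.3, 1.7]
gripper_width: 35.8
grasp_force: 30.0
```

Request:
{"api": "move_arm", "payload": {"fingers": [0,0,0,0,0,0,0,0], "slide": [[2,0,0],[2,0,0],[2,0,0],[2,0,0],[0,0,0],[0,0,0],[0,0,0],[0,0,0]], "yaw": [0,0,0,0,0,0,0,0]}}

```text
time_s: 40.4
eef_pos: [410.7, 181.7, 36.2]
tool_rot: [3.14, 0.051, -0.008]
force: [-4.7, -0.2, 9.1]
gripper_width: 36.0
grasp_force: 30.0
```

Request:
{"api": "move_arm", "payload": {"fingers": [0,0,0,0,0,0,0,0], "slide": [[0,0,-0.7],[2,0,0],[2,0,0],[2,0,0],[2,0,0],[1,0,0],[0,0,0],[0,0,0]], "yaw": [0,0,0,0,0,0,0,0]}}

```text
time_s: 41.2
eef_pos: [422.4, 182.4, 36.7]
tool_rot: [3.141, 0.051, -0.0]
force: [0.6, 0.5, -3.1]
gripper_width: 36.0
grasp_force: 30.0
```

Request:
{"api": "move_arm", "payload": {"fingers": [0,0,0,0,0,0,0,0], "slide": [[1,0,0],[1,0,0],[1,0,0],[1,0,0],[0,0,0],[0,0,0],[0,0,0],[0,0,0]], "yaw": [0,0,0,0,0,0,0,0]}}

```text
time_s: 42.0
eef_pos: [425.2, 182.3, 36.5]
tool_rot: [3.141, 0.051, -0.004]
force: [-5.7, -0.6, -6.4]
gripper_width: 35.8
grasp_force: 30.0
```

Request:
{"api": "move_arm", "payload": {"fingers": [0,0,0,0,0,0,0,0], "slide": [[1,0,0],[1,0,0],[1,0,0],[1,0,0],[0,0,0],[0,0,0],[0,0,0],[0,0,0]], "yaw": [0,0,0,0,0,0,0,0]}}

```text
time_s: 42.8
eef_pos: [428.0, 182.2, 36.3]
tool_rot: [3.14, 0.051, -0.007]
force: [-7.0, -0.3, -6.3]
gripper_width: 35.6
grasp_force: 30.0
```

Request:
{"api": "move_arm", "payload": {"fingers": [0.75,0.75,0.75,0.75,0.75,0.75,0.75,0.75], "slide": [[0,0,0],[0,0,0],[0,0,0],[0,0,-15],[0,0,-25],[0,0,-30],[0,0,-5],[-20,0,0]], "yaw": [0,0,0,0,0,0,0,0]}}

```text
time_s: 43.6
eef_pos: [415.6, 183.1, 113.8]
tool_rot: [-3.139, -0.051, -0.014]
force: [-0.5, 0.1, 0.1]
gripper_width: 66.1
grasp_force: 0.0
```

Request:
{"api": "move_arm", "payload": {"fingers": [0,0,0,0,0,0,0,0], "slide": [[-30,0,0],[-5,0,0],[0,0,10],[0,0,20],[0,0,25],[0,0,15],[0,0,5],[0,0,0]], "yaw": [0,0,0,0,0,0,0,0]}}

```text
time_s: 44.4
eef_pos: [376.3, 180.9, 35.9]
tool_rot: [3.141, 0.051, -0.001]
force: [0.0, 0.2, 0.3]
gripper_width: 5.2
grasp_force: 0.0
```

Request:
{"api": "move_arm", "payload": {"fingers": [0,0,0,0,0,0,0,0], "slide": [[4,0,0],[4,0,0],[4,0,0],[3,0,0],[2,0,0],[2,0,0],[0,0,0],[0,0,0]], "yaw": [0,0,0,0,0,0,0,0]}}

```text
time_s: 45.2
eef_pos: [394.5, 181.5, 36.9]
tool_rot: [-3.141, -0.051, 0.0]
force: [-0.6, -0.5, 0.5]
gripper_width: 0.5
grasp_force: 0.0
```

Request:
{"api": "move_arm", "payload": {"fingers": [0,0,0,0,0,0,0,0], "slide": [[1,0,0],[1,0,0],[1,0,0],[1,0,0],[1,0,0],[1,0,0],[0,0,0],[0,0,0]], "yaw": [0,0,0,0,0,0,0,0]}}

```text
time_s: 46.0
eef_pos: [394.6, 181.0, 36.3]
tool_rot: [3.14, 0.051, -0.016]
force: [-11.7, 2.9, 9.1]
gripper_width: 0.4
grasp_force: 6.0
```

Request:
{"api": "move_arm", "payload": {"fingers": [0,0,0,0,0,0,0,0], "slide": [[1,0,0],[1,0,0],[1,0,0],[1,0,0],[1,0,0],[0,0,0],[0,0,0],[0,0,0]], "yaw": [0,0,0,0,0,0,0,0]}}

```text
time_s: 46.8
eef_pos: [394.8, 180.4, 35.9]
tool_rot: [3.138, 0.051, -0.029]
force: [-20.5, 3.7, 16.6]
gripper_width: 0.2
grasp_force: 10.5
```

Request:
{"api": "move_arm", "payload": {"fingers": [0,0,0,0,0,0,0,0], "slide": [[-5,0,0],[-10,0,0],[-10,0,0],[0,0,-30],[0,0,-45],[0,0,-45],[0,0,-40],[0,-40,0]], "yaw": [0,0,0,0,0,0,0,0]}}

```text
time_s: 47.6
eef_pos: [383.1, 220.2, 202.3]
tool_rot: [-3.139, -0.045, -0.017]
force: [2.0, 1.2, 0.2]
gripper_width: 0.1
grasp_force: 0.0
```

Request:
{"api": "move_arm", "payload": {"fingers": [0,0,0,0,0,0,0,0], "slide": [[0,45,0],[0,45,0],[0,45,0],[0,45,0],[0,45,0],[0,45,0],[0,45,0],[0,30,0]], "yaw": [0,0,0,0,0,0,0,0]}}

```text
time_s: 48.4
eef_pos: [390.9, -126.7, 197.2]
tool_rot: [3.14, 0.049, 0.003]
force: [-0.3, 0.3, -0.2]
gripper_width: 0.3
grasp_force: 0.0
```

```bash
python3 - <<'E'
from h import *
print(status.get_state()["eef_pos"])
s=capture("scene");t=capture("top")
A=cv2.resize(s[110:230,220:420,::-1],None,fx=4,fy=2.5);B=cv2.resize(t[150:290,170:370,::-1],None,fx=4,fy=2.1)
cv2.imwrite("pics/c5.png",np.vstack([A,B]))
E
```

```text
[ 390.85942183 -126.72361067  197.23200389]
```

View pics/c5.png

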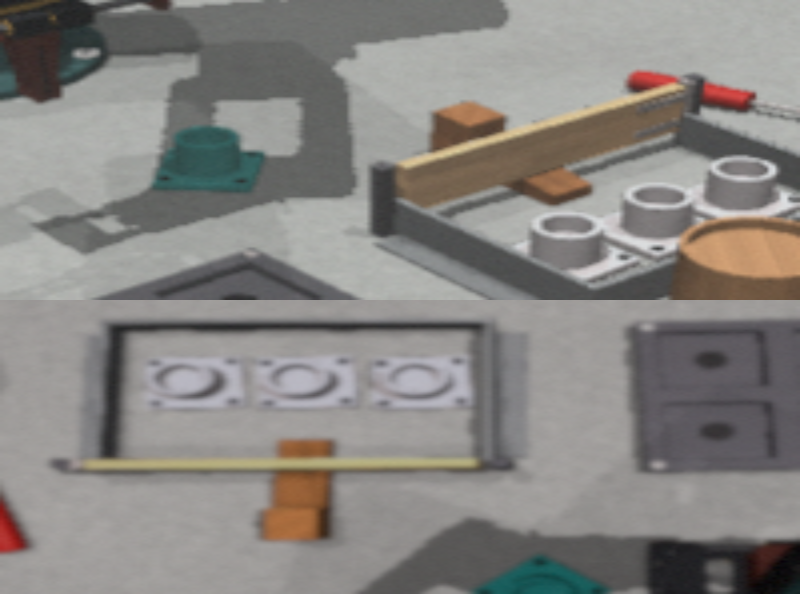

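```bash
python3 -c "
from bench import env
print(env.hand_in())"
```

```text
the job is handed in; nothing more can be done
None
```

I handed the job in at about 48 s. All four toggles are off, the three housings stand flat in the pen, the gate is against its hard stop, and the wedge didn't move under a 20 N push. The last pictures show the gate still shut with the arm clear; no verdict came back.

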